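# Call the steward and point out the winning entry

### The job

On the judging table, ring the desk bell by pressing its plunger down with the fingertips to call the steward, let it spring back up, then point down at the middle of the tray of ribs with the fingertips 1 to 5 cm above the meat. Keep pointing there for at least two seconds, and finish with the arm still pointing at the ribs. Touch no food or tray, do not dip low over the chicken or the sausages, and leave the cup, sauce jar and brush where they are.

Things in the scene. Friction and masses are not known exactly. Their poses are not given: they have to be found in the camera images.
- ribs: loose white foam tray, 140 (its x) x 115 (its y) x 30 mm high, on a bed of green leaf, holding three dark red-brown glazed rib pieces side by side, pale bone ends showing at both ends; origin at the centre of the tray's underside, z up; the food stands up to 40 mm above the table, inside the middle 110 x 90 mm
- ribs_top (a point): the middle of the ribs, level with the top of the food, 40 mm above the underside of its tray
- chicken: loose white foam tray, 140 (its x) x 115 (its y) x 30 mm high, on a bed of green leaf, holding three golden-brown drumsticks laid head to tail with pale bone knuckles; origin at the centre of the tray's underside, z up; the food stands up to 40 mm above the table, inside the middle 110 x 90 mm
- chicken_top (a point): the middle of the chicken, level with the top of the food, 40 mm above the underside of its tray
- sausages: loose white foam tray, 140 (its x) x 115 (its y) x 30 mm high, on a bed of green leaf, holding three smooth, plain orange-red sausages; origin at the centre of the tray's underside, z up; the food stands up to 40 mm above the table, inside the middle 110 x 90 mm
- sausages_top (a point): the middle of the sausages, level with the top of the food, 40 mm above the underside of its tray
- bell_top (a point): centre of the top face of the desk bell's brass plunger (22 mm across, 62 mm above the table when up); the bell is fixed to the table, a chrome dome 76 mm across and 46 mm high on a black foot 84 mm across. Together the bell and the three trays make a row across the table, about 220 mm apart, in any order
- plunger (a joint): the bell's plunger: 0 up, 0.006 m fully pressed straight down; a spring brings it back up. It starts to move at 1.5 N and is fully down at 4.5 N; the bell rings at 0.004 m
- cup: bystander: red cup, 76 mm across, 95 mm high, standing beyond the row; origin at the centre of its underside
- sauce: bystander: jar of brown sauce with a black cap, 64 mm across, 100 mm high, standing beyond the row; origin at the centre of its underside
- brush: bystander: basting brush 200 mm long, lying between the robot and the row, lengthwise along the row; origin at its underside, its x axis runs along it

How it is judged:
By the outcome, as a careful person would: the job done as asked, in the order asked, and still so for the second after the job is handed in, with the robot touching nothing.
It also fails if it takes over 45 s, if anything falls off the work surface, if the arm or the gripper's body presses on something with over 40 N, if the wrist force passes 120 N, or if a joint passes its speed limit or range.

### The arm

A 6-joint arm with a two-finger parallel gripper is mounted at the origin on the work surface. World frame = base frame: x ahead of the robot, y to its left, z up, the work surface at z = 0. Lengths are in mm, angles in rad, forces in N, time in s.
With the tool pointing down it reaches from about 350 to 875 mm from the base axis. Payload 4.2 kg.
Tool frame: the origin (TCP) lies between the finger pads; the fingertips stand 19 mm ahead of it and the grasp point (between the pads) is the TCP; y points along the fingers, z is the direction in which the jaws open and shut, and the axes are right-handed (so a half turn about y gives the same grasp; the last joint's range is limited). The gripper opens to 85 mm and grips with 20 to 120 N. Pads are 22 mm wide; open, the fingers measure 114 mm over their backs; the gripper's body (76 mm by 85 mm) begins 54 mm behind the grasp point. The pads swing forward as they close: fully open they stand 13 mm farther back than shut.
Start: joints at [1.479, 0.385, 0.008, 0, -1.194, -0.259], TCP at [214.748, 586.926, 217.812] pointing down, gripper open.
Joint ranges: [-3.14, 3.14], [-1.21, 2.06], [-1.07, 1.41], [-3.16, 2.05], [-2.99, -0.16], [-3.1, 3.1]. Speed limits (rad/s): [2.79, 2.79, 3.14, 3.14, 3.14, 3.14].

### API

Orientations are given as a unit quaternion [x, y, z, w].
In Python, from bench import arm gives the robot as it stands.
- The arm moves only by the shell command python3 -m inch 'ROWS'. ROWS is JSON, a list of rows, each a list of 7 numbers: the opening, from 0 (shut) to 1 (fully open), then the shift along the tool's x, y, z in cm, then the turn, a rotation vector about the tool's x, y, z in degrees. A call has 1 to 20 rows; each row is the pose to reach, as a shift and turn from the pose commanded when the call began, along the tool's axes at that moment; what a row does not reach only later rows make up. A row lasts 1/12 s, in which the tool goes at most 41.7 mm and 7.16 degrees, less where a joint would pass 70% of its speed; a pose out of reach is approached as far as the arm can. A call with a gripper value outside its range is refused whole. The fingers move at their own pace and stop on an object; the grip force is fixed at half the most. Time passes only in rows, so rows that repeat a pose let the fingers close. It gives the time, the measured TCP pose, the force and the opening at its end, in the units of the state.
- arm.read_state(): the state, without advancing time (a new reading comes with each control period).
- arm.get_image(name): name is "side" or "top"; returns the picture (384x512x3 uint8, red, green, blue); there is no depth.
- arm.camera_params(name): a dict with "fx", "fy", "cx", "cy" (pixels), "rvec" (rotation vector, rad) and "tvec" (3), from world to camera coordinates, as OpenCV has them. Camera axes: x right, y down, z forward; pixel columns grow to the right and rows downward; lengths in mm; the calibration is good to about 2 mm. A picture is of the moment at which its call begins. camera_params takes no time and is no camera call.
- arm.job_done(): hands the job in, once; it reports no verdict.
Trained networks look in the newest picture that a camera, given by its name, has taken for a name from the list of things; names that differ only in an ending like _2 or _b are one class to them, and where a whole thing is asked for, a point or a joint stands for the part that bears it (a point fixed in the world has none). Each returns a list of dicts, best first, with "conf" (0 to 1); they miss things now and then, are a little off and sometimes report something else, mostly with a low value. They report only what shows in the picture. A call takes as long as a camera call.
- arm.masks_of(label, camera): "mask" (384x512 bool, what is visible of it) and "extent" ([left, top, width, height] in pixels, round what is visible of it).
The state is a dict: "clock": time; "joints": joint angles; "joint_vel": joint speeds; "joint_efforts": joint torques, N m; "position": TCP position; "ee_rot": TCP orientation; "contact_force": force on the tool from outside, world axes, zero at the start; "wrist_torque": the same for the moment, N m; "gripper_width": finger opening in mm.
Only numpy, scipy, OpenCV 4.12 (cv2) and the standard library are available. Lean on these libraries where they do the work, as an engineer would, in place of code of your own. Each camera call takes 0.05 s, during which the arm holds its last target.

## Working session

There is one attempt and no reset: what is moved stays moved. The work goes in short steps, Python scripts to look and compute and a shell command to move; the robot and the scene stay as the last step left them, time stands still between calls to the robot, and variables do not carry over. Pictures are saved under pics/ and viewed, and the job is handed in when it is done.

```bash
mkdir -p pics; ls; python3 - <<'E'
from bench import arm
import cv2
s=arm.read_state()
print({k:s[k] for k in s})
for n in("top","side"):
    im=arm.get_image(n); cv2.imwrite(f"pics/{n}0.png",im[:,:,::-1])
    print(n,arm.camera_params(n))
E
```

```text
pics
{'clock': 0.0, 'joints': array([ 1.47859951e+00,  3.85556532e-01,  6.60442999e-03, -5.40719023e-04,
       -1.19399145e+00, -2.58605379e-01]), 'joint_vel': array([ 0.00073259,  0.00116831, -0.00100156, -0.00072517,  0.00152598,
       -0.00049905]), 'joint_efforts': array([ 6.99020711e-05, -3.92286122e+01,  1.88390923e+01,  4.18574363e+00,
       -4.76931775e-03,  3.93904344e-06]), 'position': array([214.53842642, 586.35758483, 216.70706851]), 'ee_rot': array([-0.12334772, -0.69547334,  0.69701594,  0.12357568]), 'contact_force': array([0.13025623, 0.65857878, 0.47609229]), 'wrist_torque': array([ 0.0280159 ,  0.01640825, -0.01875866]), 'gripper_width': 85.33983385725804}
top {'fx': 383.4122497118334, 'fy': 383.4122497118334, 'cx': 260.93593374191227, 'cy': 187.53540445678757, 'rvec': array([ 2.16663918, -2.11158049,  0.15043412]), 'tvec': array([-11.79893113, 560.94104954, 855.02807178])}
side {'fx': 426.5440539132915, 'fy': 426.5440539132915, 'cx': 263.52754026156344, 'cy': 191.9562432243995, 'rvec': array([ 2.24712053, -0.12149268,  0.08831341]), 'tvec': array([-553.63337019,   81.60157807, 1014.83685572])}
```

View pics/top0.png

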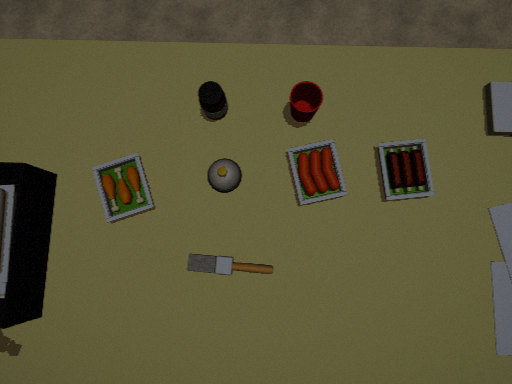

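View pics/side0.png

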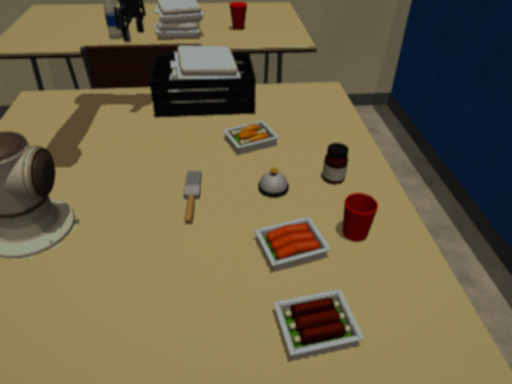

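The top view shows the row from left to right: chicken (123,188), bell (224,175, plunger about (222,172)), sausages (317,172) and ribs (406,170). The jar is at (212,100), the cup at (305,102) and the brush at (230,265). The side view shows the same order.

```bash
cat > h.py <<'E'
from bench import arm
import numpy as np, cv2
def cam(n):
    p=arm.camera_params(n);R=cv2.Rodrigues(np.array(p['rvec']))[0];K=np.array([[p['fx'],0,p['cx']],[0,p['fy'],p['cy']],[0,0,1]]);return K,R,np.array(p['tvec'])
def back(n,uv,z):
    K,R,t=cam(n);d=R.T@np.linalg.inv(K)@np.array([uv[0],uv[1],1.]);c=-R.T@t
    return c+d*(z-c[2])/d[2]
def proj(n,X):
    K,R,t=cam(n);q=K@(R@np.array(X,float)+t);return q[:2]/q[2]
def tri(a,b):
    P=[K@np.c_[R,t] for K,R,t in (cam('top'),cam('side'))]
    X=cv2.triangulatePoints(P[0],P[1],np.array(a,float).reshape(2,1),np.array(b,float).reshape(2,1)).ravel();return X[:3]/X[3]
E
python3 - <<'E'
from h import *
np.set_printoptions(precision=1,suppress=True)
for n in("top","side"):
    im=arm.get_image(n)
    for l,z in(("ribs",28),("chicken",28),("sausages",28),("bell_top",25),("plunger",60),("cup",95),("sauce",100),("brush",10)):
        for d in arm.masks_of(l,n)[:2]:
            m=d['mask'].astype(np.uint8);M=cv2.moments(m,True);c=(M['m10']/M['m00'],M['m01']/M['m00'])
            r=cv2.minAreaRect(np.argwhere(m)[:,::-1].astype(np.float32))
            print(n,l,round(d['conf'],2),d['extent'],np.array(c),back(n,r[0],z),r[1],r[2])
    c=(222,172) if n=="top" else (273,182)
    x,y=c;cr=im[y-32:y+32,x-40:x+40] if 1 else 0
    cv2.imwrite(f"pics/{n}_bell.png",cv2.resize(cr,None,fx=9,fy=9,interpolation=cv2.INTER_CUBIC)[:,:,::-1])
    hsv=cv2.cvtColor(im,cv2.COLOR_RGB2HSV)[y-25:y+25,x-30:x+30]
    q=np.argwhere((hsv[...,0]>10)&(hsv[...,0]<25)&(hsv[...,1]>170)&(hsv[...,2]>90))
    print(n,"brass",len(q),q.mean(0)[::-1]+[x-30,y-25],q.min(0),q.max(0))
E
```

```text
top ribs 0.61 [378.4, 140.3, 55.6, 59.2] [404.9 169.2] [ 616.9 -339.8   28. ] (59.114131927490234, 50.06315994262695) 81.8698959350586
top chicken 0.75 [94.2, 152.4, 58.3, 70.2] [121.9 186.8] [556.3 334.4  28. ] (59.065032958984375, 49.44979476928711) 74.05460357666016
top sausages 0.87 [292.1, 140.3, 51.6, 64.4] [316.4 171.4] [ 605.4 -128.1   28. ] (58.6677131652832, 47.24405288696289) 76.32868957519531
top bell_top 0.45 [217.8, 165.9, 7.1, 9.9] [221.1 170.7] [601.9  99.6  25. ] (7.155416965484619, 7.602630138397217) 26.56505012512207
top bell_top 0.29 [94.6, 149.4, 59.7, 72.7] [121.8 187. ] [556.6 336.   25. ] (57.816375732421875, 50.16298294067383) 73.0724868774414
top plunger 0.41 [215.5, 167.2, 12.9, 8.9] [221.3 170.8] [594.6  95.6  60. ] (8.0, 8.0) 90.0
top cup 0.73 [291.7, 81.6, 34.9, 40.2] [305.  100.4] [753.6 -95.3  95. ] (41.0, 32.0) 90.0
top sauce 0.62 [196.5, 79.8, 35.1, 43.9] [212. 100.] [750.3 118.  100. ] (39.367408752441406, 25.81165313720703) 68.19859313964844
top sauce 0.3 [216.4, 166.2, 11.3, 10.7] [221.  171.1] [586.9  90.9 100. ] (8.485280990600586, 8.48528099060
[... 564 characters left out ...]
40495300293) 45.0
side sausages 0.6 [257.2, 219.4, 72.3, 51.6] [291.8 242.7] [ 606.5 -138.8   28. ] (45.48884582519531, 67.3263168334961) 74.98163604736328
side plunger 0.44 [272.2, 165.9, 5.1, 8.3] [273.7 169.9] [593.6  93.   60. ] (6.0, 7.0) 90.0
side cup 0.8 [340.6, 191.7, 36.8, 50.5] [358.2 215.9] [ 742.7 -141.4   95. ] (32.57145690917969, 48.066619873046875) 18.43494987487793
side sauce 0.69 [319.8, 142.3, 27.6, 42.5] [334.7 162.5] [742.7  54.2 100. ] (23.900211334228516, 42.567832946777344) 8.130102157592773
side brush 0.67 [181.3, 168.9, 21.0, 57.8] [191.6 192.4] [378.5  65.1  10. ] (16.155977249145508, 53.645328521728516) 3.5763344764709473
side brass 23 [273.5 170.3] [11 28] [15 33]
```

```bash
python3 - <<'E'
from h import *
np.set_printoptions(precision=1,suppress=True)
print("bell",tri((221.2,170.3),(273.5,169.8)),back('top',(221.2,170.3),61),back('side',(273.5,169.8),61))
# fit box silhouettes of ribs tray in both cameras
from scipy.optimize import minimize
c={}
ms={}
for n in("top","side"):
    im=arm.get_image(n); ms[n]=arm.masks_of("ribs",n)[0]['mask']
def sil(n,p):
    x,y,a=p;R=np.array([[np.cos(a),-np.sin(a)],[np.sin(a),np.cos(a)]]);pts=[]
    for z,sx,sy in((0,62,50),(30,70,57.5)):
        for i in(-1,1):
            for j in(-1,1):
                q=R@[i*sx,j*sy]+[x,y];pts.append(proj(n,[*q,z]))
    m=np.zeros((384*4,512*4),np.uint8);cv2.fillConvexPoly(m,cv2.convexHull((np.array(pts)*4+1.5).astype(np.int32)),1)
    return m
big={n:cv2.resize(ms[n].astype(np.uint8),None,fx=4,fy=4,interpolation=cv2.INTER_NEAREST) for n in ms}
for use in(("top",),("side",),("top","side")):
  f=lambda p:sum(1-(sil(n,p)&big[n]).sum()/(sil(n,p)|big[n]).sum() for n in use)
  best=min((minimize(f,[617,-342,a],method='Nelder-Mead',options=dict(initial_simplex=[[617,-342,a],[627,-342,a],[617,-332,a],[617,-342,a+.15]])) for a in(0.1,-.1,1.5,1.7)),key=lambda r:r.fun)
  print(use,best.x,best.fun)
x,y,a=best.x
for n in ms:
    im=arm.get_image(n)[:,:,::-1].copy();cx,cy=map(int,proj(n,[x,y,40]));im=cv2.resize(im[max(cy-50,0):cy+50,cx-60:cx+60],None,fx=6,fy=6)
    o=np.array([cx-60,max(cy-50,0)])
    for z in(30,40):
        cv2.circle(im,tuple(((proj(n,[x,y,z])-o)*6+3).astype(int)),4,(255,255,0),1)
    pts=[proj(n,[x+np.cos(a)*i*70-np.sin(a)*j*57.5,y+np.sin(a)*i*70+np.cos(a)*j*57.5,30]) for i,j in((-1,-1),(1,-1),(1,1),(-1,1))]
    cv2.polylines(im,[((np.array(pts)-o)*6+3).astype(np.int32)],True,(255,0,255),1)
    cv2.imwrite(f"pics/{n}_ribs.png",im)
E
python3 -c "
import cv2,numpy as np
a=[cv2.resize(cv2.imread(f'pics/{n}.png'),(400,300)) for n in('top_ribs','side_ribs','top_bell','side_bell')]
cv2.imwrite('pics/m1.png',np.vstack([np.hstack(a[:2]),np.hstack(a[2:])]))"
```

```text
bell [595.1  95.4  59.1] [596.1  95.1  61. ] [593.5  92.5  61. ]Traceback (most recent call last):
  File "<stdin>", line 21, in <module>
  File "<stdin>", line 21, in <genexpr>
    res = _minimize_neldermead(fun, x0, args, callback, bounds=bounds,
                               **options)
    fxc = func(xc)
    fx = function(np.copy(x), *(wrapper_args + args))
  File "<stdin>", line 20, in <lambda>
  File "<stdin>", line 20, in <genexpr>
  File "<stdin>", line 15, in sil
  File "h.py", line 9, in proj
    K,R,t=cam(n);q=K@(R@np.array(X,float)+t);return q[:2]/q[2]
          ~~~^^^
  File "h.py", line 4, in cam
    p=arm.camera_params(n);R=cv2.Rodrigues(np.array(p['rvec']))[0];K=np.array([[p['fx'],0,p['cx']],[0,p['fy'],p['cy']],[0,0,1]]);return K,R,np.array(p['tvec'])
ValueError: time passes only in moves, steps and waits
[ WARN:0@0.021] global loadsave.cpp:275 findDecoder imread_('pics/top_ribs.png'): can't open/read file: check file path/integrity
Traceback (most recent call last):
cv2.error: OpenCV(4.12.0) /io/opencv/modules/imgproc/src/resize.cpp:4208: error: (-215:Assertion failed) !ssize.empty() in function 'resize'
```

```bash
sed -i '1i import functools' h.py; sed -i 's/^def cam/@functools.cache\ndef cam/' h.py; python3 - <<'E'
from h import *
np.set_printoptions(precision=2,suppress=True)
from scipy.optimize import minimize
print(arm.read_state()['clock'])
ms={};ims={}
for n in("top","side"):
    cam(n);ims[n]=arm.get_image(n); ms[n]=arm.masks_of("ribs",n)[0]['mask']
def sil(n,p):
    x,y,a=p;R=np.array([[np.cos(a),-np.sin(a)],[np.sin(a),np.cos(a)]]);pts=[]
    for z,sx,sy in((0,62,50),(30,70,57.5)):
        for i in(-1,1):
            for j in(-1,1):
                q=R@[i*sx,j*sy]+[x,y];pts.append(proj(n,[*q,z]))
    m=np.zeros((384*4,512*4),np.uint8);cv2.fillConvexPoly(m,cv2.convexHull((np.array(pts)*4+1.5).astype(np.int32)),1)
    return m
big={n:cv2.resize(ms[n].astype(np.uint8),None,fx=4,fy=4,interpolation=cv2.INTER_NEAREST) for n in ms}
for use in(("top",),("side",),("top","side")):
  f=lambda p:sum(1-(sil(n,p)&big[n]).sum()/(sil(n,p)|big[n]).sum() for n in use)
  best=min((minimize(f,[617,-342,a],method='Nelder-Mead',options=dict(initial_simplex=[[617,-342,a],[627,-342,a],[617,-332,a],[617,-342,a+.15]],maxiter=60)) for a in(0.1,-.1,1.5)),key=lambda r:r.fun)
  print(use,best.x,best.fun)
x,y,a=best.x
t=[]
for n in ms:
    cx,cy=map(int,proj(n,[x,y,40]));im=cv2.resize(np.ascontiguousarray(ims[n][max(cy-50,0):cy+50,cx-60:cx+60,::-1]),None,fx=6,fy=6)
    o=np.array([cx-60,max(cy-50,0)])
    cv2.circle(im,tuple(((proj(n,[x,y,40])-o)*6+3).astype(int)),6,(255,255,0),2)
    pts=[proj(n,[x+np.cos(a)*i*70-np.sin(a)*j*57.5,y+np.sin(a)*i*70+np.cos(a)*j*57.5,30]) for i,j in((-1,-1),(1,-1),(1,1),(-1,1))]
    cv2.polylines(im,[((np.array(pts)-o)*6+3).astype(np.int32)],True,(255,0,255),1)
    t.append(cv2.resize(im,(400,300)))
u=[cv2.resize(cv2.imread(f'pics/{n}_bell.png'),(400,300)) for n in('top','side')]
cv2.imwrite('pics/m1.png',np.vstack([np.hstack(t),np.hstack(u)]))
E
```

```text
1.2
('top',) [ 616.65 -339.86    0.13] 0.030409204948524948
('side',) [ 616.63 -342.72    0.13] 0.017889113278620417
('top', 'side') [ 616.32 -341.71    0.13] 0.06688432331089167
```

View pics/m1.png

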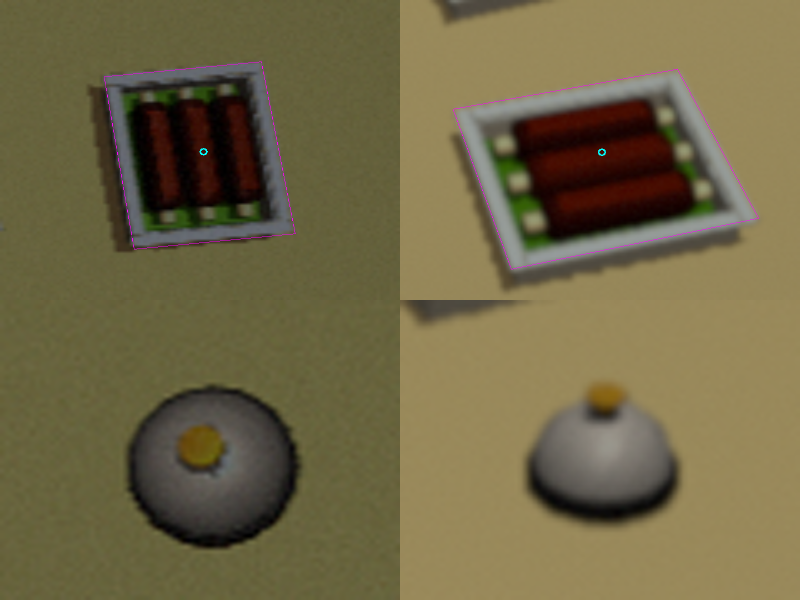

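The ribs tray outline fits both pictures, with its centre at about (616.5, −341.5). The bell plunger is at about (595, 95), and its triangulated height of 59 agrees with the 62 given. I'll compute the shifts next, leaving by −y first to stay clear of the crate.

```bash
cat >> h.py <<'E'
from scipy.spatial.transform import Rotation as Ro
def shift(*W):
    s=arm.read_state();R=Ro.from_quat(s['ee_rot']).as_matrix();p=s['position']
    print(round(s['clock'],2),p,s['contact_force'],s['gripper_width']);print(R)
    for w in W: print(w,"cm",R.T@(np.array(w)-p)/10)
E
python3 - <<'E'
from h import *
np.set_printoptions(precision=3,suppress=True)
shift((214,587,260),(240,380,260),(595,95,260),(595,95,120))
E
```

```text
1.4 [214.748 586.919 217.78 ] [-0.86  -0.182  0.44 ] 85.12783824282691
[[-0.939 -0.    -0.344]
 [ 0.344 -0.    -0.939]
 [ 0.    -1.     0.   ]]
(214, 587, 260) cm [ 0.073 -4.222  0.018]
(240, 380, 260) cm [-9.483 -4.221 18.564]
(595, 95, 260) cm [-52.615  -4.22   33.127]
(595, 95, 120) cm [-52.615   9.78   33.126]
```

```bash
python3 -m inch '[[0,0,-2,0,0,0,0],[0,0,-4.2,0,0,0,0],[0,-1.5,-4.2,3,0,0,0],[0,-3,-4.2,6,0,0,0],[0,-4.5,-4.2,9,0,0,0],[0,-6,-4.2,12,0,0,0],[0,-7.5,-4.2,15,0,0,0],[0,-9.5,-4.2,18.5,0,0,0],[0,-12.5,-4.2,19.5,0,0,0],[0,-16,-4.2,20.7,0,0,0],[0,-19.5,-4.2,21.9,0,0,0],[0,-23,-4.2,23.1,0,0,0],[0,-26.5,-4.2,24.3,0,0,0],[0,-30,-4.2,25.5,0,0,0],[0,-33.5,-4.2,26.7,0,0,0],[0,-37,-4.2,27.8,0,0,0],[0,-40.5,-4.2,29,0,0,0],[0,-44,-4.2,30.2,0,0,0],[0,-47.5,-4.2,31.4,0,0,0],[0,-50,-4.2,32.3,0,0,0]]'
python3 - <<'E'
from h import *
np.set_printoptions(precision=3,suppress=True)
shift((595,95,120),(595,95,95))
E
```

```text
clock: 3.07
position: [575.2, 109.7, 259.6]
ee_rot: [-0.124, -0.696, 0.696, 0.124]
contact_force: [-0.3, 1.5, 0.6]
gripper_width: 0.0
3.07 [575.241 109.674 259.577] [-0.309  1.515  0.554] 0.040419148585416675
[[-0.939  0.    -0.345]
 [ 0.345 -0.    -0.939]
 [-0.    -1.     0.   ]]
(595, 95, 120) cm [-2.356 13.959  0.691]
(595, 95, 95) cm [-2.356 16.459  0.691]
```

```bash
python3 -m inch '[[0,-1.2,3,0.4,0,0,0],[0,-2.4,6,0.7,0,0,0],[0,-2.4,9,0.7,0,0,0],[0,-2.4,12,0.7,0,0,0],[0,-2.4,14,0.7,0,0,0],[0,-2.4,15,0.7,0,0,0],[0,-2.4,15,0.7,0,0,0],[0,-2.4,15,0.7,0,0,0]]'
python3 - <<'E'
from h import *
np.set_printoptions(precision=3,suppress=True)
shift((595,95,81),(595,95,75))
t=[]
p=arm.read_state()['position']
for n in("top","side"):
    im=arm.get_image(n); x,y=map(int,proj(n,[595,95,80]))
    im=cv2.resize(np.ascontiguousarray(im[y-50:y+50,x-60:x+60,::-1]),(480,400),interpolation=cv2.INTER_CUBIC)
    c=((proj(n,p-[0,0,19])-[x-60,y-50])*4+2).astype(int);cv2.circle(im,tuple(c),4,(255,255,0),1)
    t.append(im[:,40:440])
cv2.imwrite('pics/m2.png',np.hstack(t))
E
```

```text
clock: 3.73
position: [594.1, 97.1, 110.4]
ee_rot: [-0.124, -0.696, 0.696, 0.123]
contact_force: [-0.2, 0.2, 1.0]
gripper_width: 0.0
3.73 [594.053  97.105 110.429] [-0.199  0.16   1.037] 0.01677306688962147
[[-0.939  0.001 -0.343]
 [ 0.343 -0.    -0.939]
 [-0.001 -1.    -0.   ]]
(595, 95, 81) cm [-0.159  2.943  0.165]
(595, 95, 75) cm [-0.158  3.543  0.165]
```

View pics/m2.png

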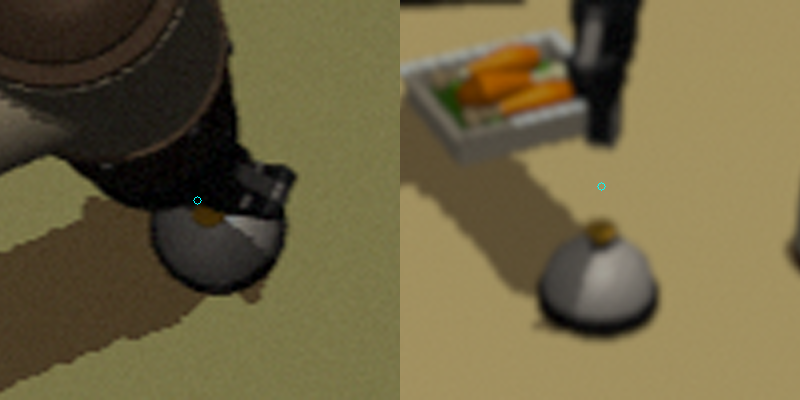

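```bash
python3 - <<'E'
from h import *
np.set_printoptions(precision=1,suppress=True)
s=arm.read_state();p=s['position'];print(s['clock'],p,s['joints'])
R=Ro.from_quat(s['ee_rot']).as_matrix()
t=[]
for n in("top","side"):
    im=arm.get_image(n); x,y=map(int,proj(n,[595,95,80]))
    x0=max(x-100,0);y0=max(y-110,0)
    im=cv2.resize(np.ascontiguousarray(im[y0:y0+200,x0:x0+200,::-1]),(800,800),interpolation=cv2.INTER_CUBIC)[:600]
    for d,c in((-100,(0,0,255)),(-54,(0,255,0)),(0,(255,0,0)),(19,(255,255,0))):
        q=((proj(n,p+R[:,1]*d)-[x0,y0])*4+2).astype(int);cv2.circle(im,tuple(q),5,c,1)
    cv2.imwrite(f'pics/m3_{n}.png',im)
E
```

```text
3.8333 [594.8  97.5 111.8] [ 0.4  0.4 -0.2  0.  -0.9  0.8]
```

View pics/m3_top.png

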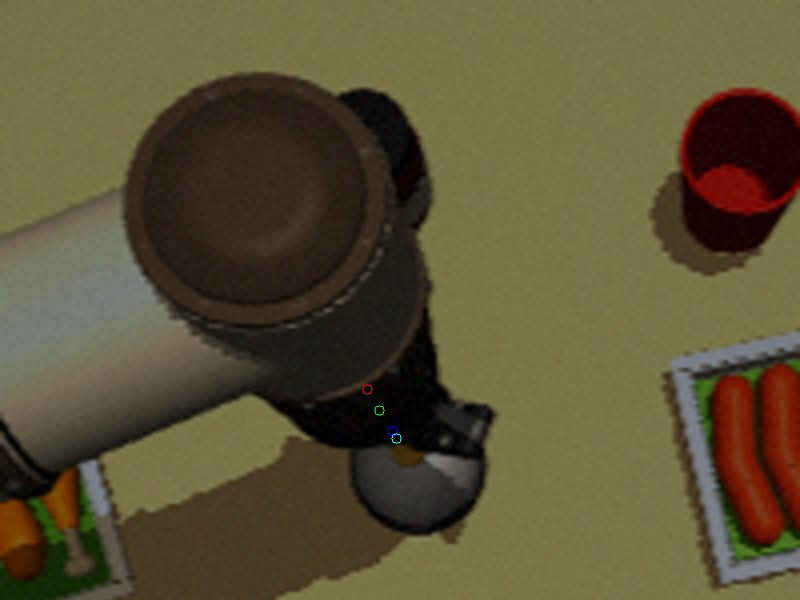

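View pics/m3_side.png

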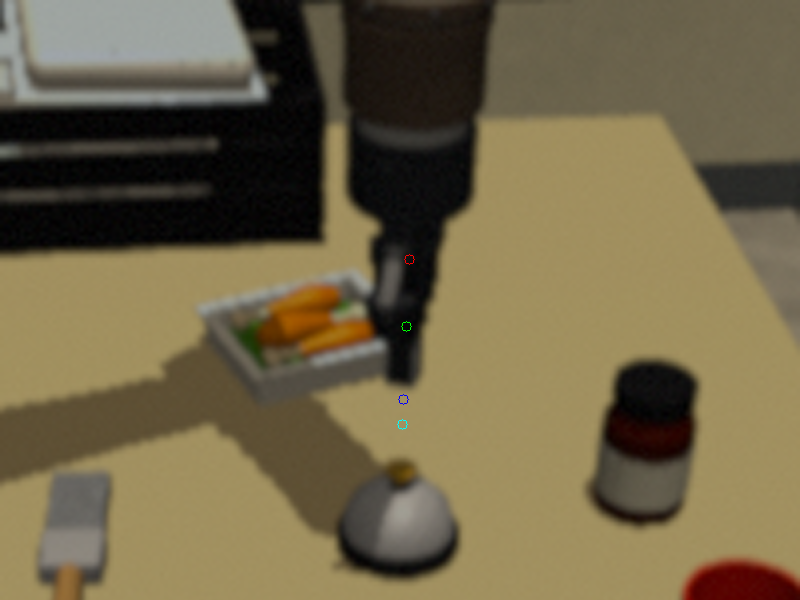

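The side view shows the shut fingertips about 25 mm higher than the nominal tip point. I'll lower a little, look again, and let the contact force decide.

```bash
python3 -m inch '[[0,-0.1,1,0.2,0,0,0],[0,-0.1,2,0.2,0,0,0],[0,-0.1,2.2,0.2,0,0,0],[0,-0.1,2.2,0.2,0,0,0],[0,-0.1,2.2,0.2,0,0,0]]'
cat > look.py <<'E'
from h import *
import sys
np.set_printoptions(precision=2,suppress=True)
s=arm.read_state();p=s['position'];print(s['clock'],p,s['contact_force'],s['gripper_width'])
R=Ro.from_quat(s['ee_rot']).as_matrix();t=[]
w=eval(sys.argv[2])
for n in("top","side"):
    im=arm.get_image(n); x,y=map(int,proj(n,w))
    x0=min(max(x-50,0),412);y0=min(max(y-60,0),284)
    im=cv2.resize(np.ascontiguousarray(im[y0:y0+100,x0:x0+100,::-1]),(400,400),interpolation=cv2.INTER_CUBIC)
    for d,c in((0,(255,0,0)),(19,(255,255,0))):
        q=((proj(n,p+R[:,1]*d)-[x0,y0])*4+2).astype(int);cv2.circle(im,tuple(q),5,c,1)
    t.append(im)
cv2.imwrite(f'pics/{sys.argv[1]}.png',np.hstack(t))
E
python3 look.py m4 '[595,95,70]'
```

```text
clock: 4.35
position: [593.5, 94.6, 87.3]
ee_rot: [-0.123, -0.696, 0.697, 0.124]
contact_force: [-0.3, 0.1, -0.5]
gripper_width: 0.0
4.35 [593.54  94.58  87.33] [-0.34  0.12 -0.51] 0.04530261897711272
```

View pics/m4.png

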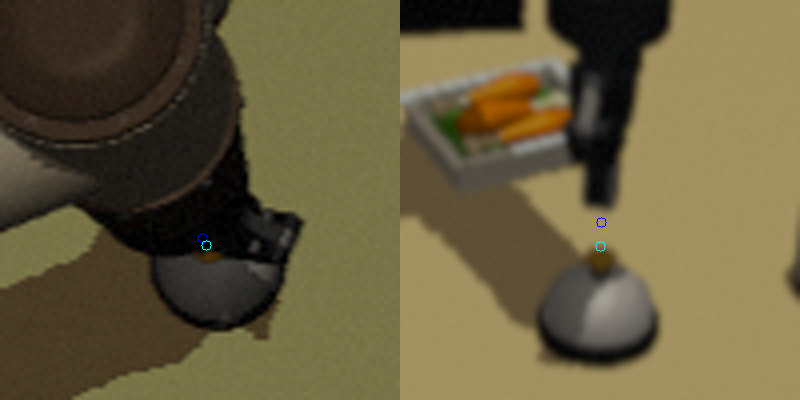

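```bash
python3 -m inch '[[0,-0.1,0.2,0,0,0,0],[0,-0.1,0.4,0,0,0,0],[0,-0.1,0.6,0,0,0,0],[0,-0.1,0.8,0,0,0,0],[0,-0.1,0.8,0,0,0,0],[0,-0.1,0.8,0,0,0,0]]'
python3 look.py m5 '[595,95,70]'
```

```text
clock: 4.95
position: [594.5, 94.3, 79.6]
ee_rot: [-0.123, -0.696, 0.696, 0.123]
contact_force: [0.4, 0.4, -0.3]
gripper_width: -0.1
4.95 [594.52  94.35  79.6 ] [ 0.4   0.43 -0.33] -0.10808051615735538
```

View pics/m5.png

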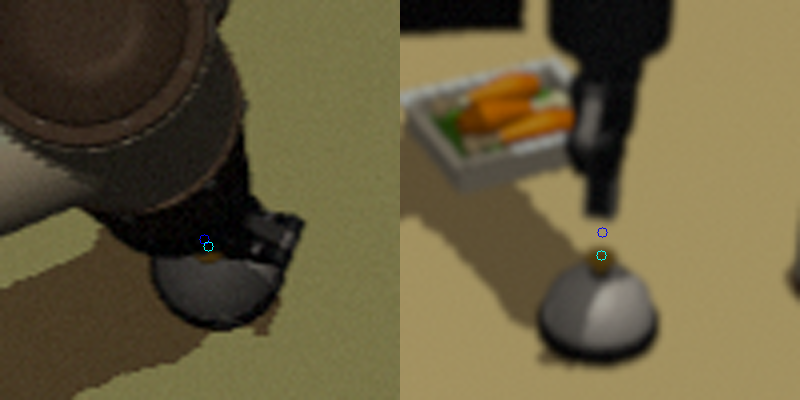

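```bash
python3 - <<'E'
from h import *
s=arm.read_state();p=s['position']
R=Ro.from_quat(s['ee_rot']).as_matrix()
for n in("top","side"):
    im=arm.get_image(n)[:,:,::-1].copy();im=cv2.resize(im,None,fx=1.5,fy=1.5)
    for d in range(-450,20,25):
        c=(0,0,255) if d%100==0 else (0,255,0)
        cv2.circle(im,tuple((proj(n,p+R[:,1]*d)*1.5).astype(int)),2,c,-1)
    cv2.imwrite(f'pics/ax_{n}.png',im)
E
```

```text
(no output)
```

View pics/ax_top.png

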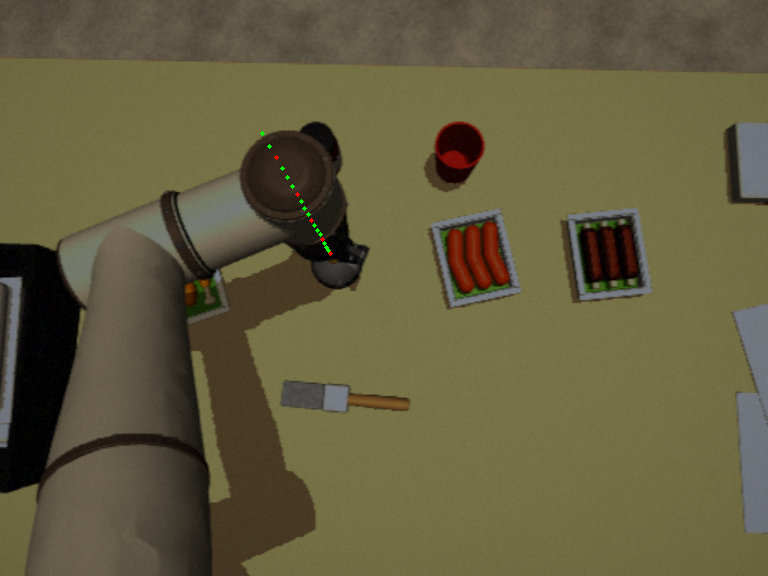

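View pics/ax_side.png

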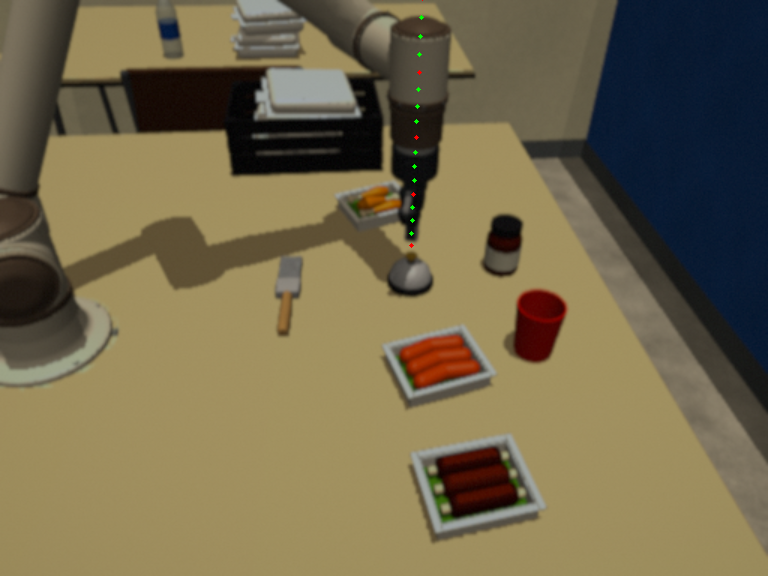

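```bash
python3 - <<'E'
from h import *
np.set_printoptions(precision=1,suppress=True)
s=arm.read_state();print(s['position'],s['joints'])
print(tri((288/1.5,172/1.5),(419/1.5,27/1.5)))
# dome axis etc: jar cap, cup rim sanity
print(tri((212,91),(337,149)), tri((306/1,96),(360.5,200)))
E
```

```text
[594.7  94.4  80. ] [ 0.4  0.5 -0.2  0.  -0.9  0.8]
[593.1  91.6 443.9]
[768.  119.5  99.2] [764.  -94.5 101.3]
```

The wrist cap triangulates to (593, 92), so the lateral position is right. The real tips are simply about 27 mm higher than nominal, and there is no force yet at a nominal tip height of 61. I'll go down slowly and watch the force.

```bash
python3 -m inch '[[0,0,0.15,0,0,0,0],[0,0,0.3,0,0,0,0],[0,0,0.45,0,0,0,0],[0,0,0.6,0,0,0,0],[0,0,0.6,0,0,0,0],[0,0,0.6,0,0,0,0]]'
python3 look.py m6 '[595,95,70]'
```

```text
clock: 5.65
position: [594.5, 94.3, 73.6]
ee_rot: [-0.123, -0.696, 0.696, 0.123]
contact_force: [-0.4, 0.5, 0.2]
gripper_width: -0.3
5.65 [594.53  94.35  73.62] [-0.41  0.52  0.17] -0.31864670647669807
```

View pics/m6.png

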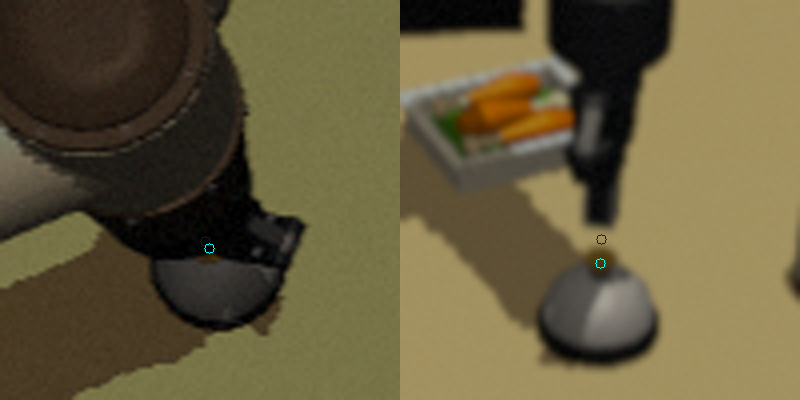

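```bash
python3 -m inch '[[0,0,0.3,0,0,0,0],[0,0,0.6,0,0,0,0],[0,0,0.9,0,0,0,0],[0,0,1.1,0,0,0,0],[0,0,1.2,0,0,0,0],[0,0,1.2,0,0,0,0],[0,0,1.2,0,0,0,0]]'
python3 look.py m7 '[595,95,70]'
```

```text
clock: 6.33
position: [594.6, 94.4, 61.7]
ee_rot: [-0.123, -0.696, 0.696, 0.123]
contact_force: [0.6, 0.1, 0.3]
gripper_width: -0.1
6.3333 [594.65  94.41  61.72] [0.65 0.12 0.27] -0.10721045385112621
```

View pics/m7.png

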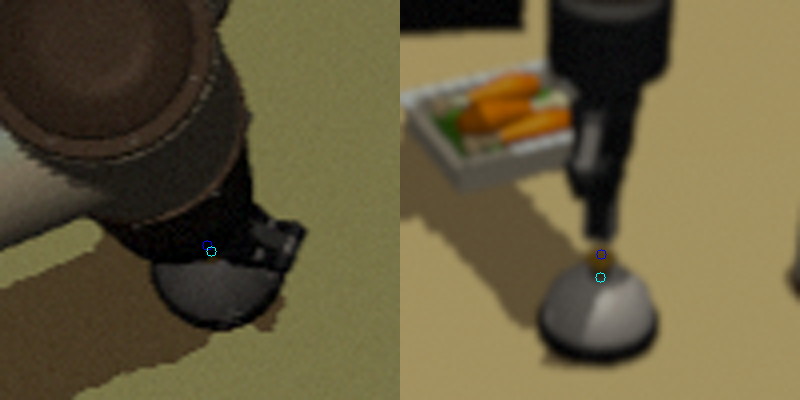

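The tip is now about 7 mm above the plunger in the side view, still with no force. I'll take fine steps from here.

```bash
python3 -m inch '[[0,0,0.1,0,0,0,0],[0,0,0.2,0,0,0,0],[0,0,0.3,0,0,0,0],[0,0,0.4,0,0,0,0],[0,0,0.5,0,0,0,0],[0,0,0.6,0,0,0,0],[0,0,0.6,0,0,0,0],[0,0,0.6,0,0,0,0]]'
```

```text
clock: 7.1
position: [594.6, 94.4, 55.7]
ee_rot: [-0.123, -0.696, 0.696, 0.123]
contact_force: [-0.3, 0.6, 0.6]
gripper_width: -0.2
```

```bash
python3 -m inch '[[0,0,0.1,0,0,0,0],[0,0,0.2,0,0,0,0],[0,0,0.2,0,0,0,0],[0,0,0.2,0,0,0,0]]'; python3 look.py m8 '[595,95,70]'
```

```text
clock: 7.43
position: [594.6, 94.4, 53.7]
ee_rot: [-0.123, -0.696, 0.696, 0.123]
contact_force: [0.1, -0.1, -0.0]
gripper_width: -0.1
7.4333 [594.56  94.36  53.71] [ 0.13 -0.13 -0.03] -0.061825903799078
```

View pics/m8.png

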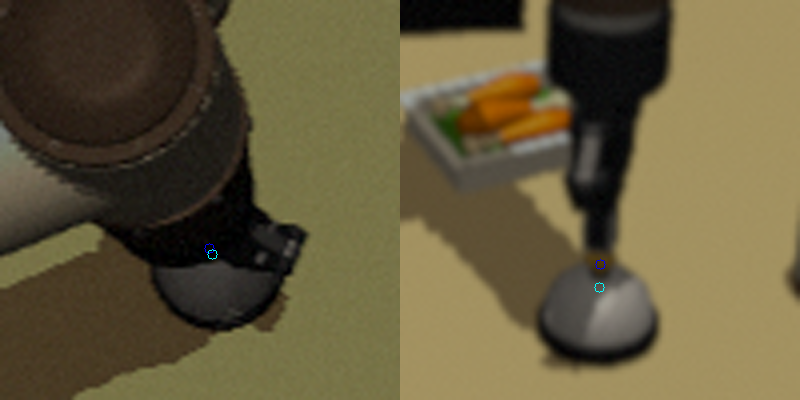

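```bash
python3 -m inch '[[0,0,0.1,0,0,0,0],[0,0,0.2,0,0,0,0],[0,0,0.2,0,0,0,0],[0,0,0.2,0,0,0,0]]'
```

```text
clock: 7.87
position: [594.6, 94.3, 51.7]
ee_rot: [-0.123, -0.696, 0.696, 0.123]
contact_force: [0.3, -0.4, 0.1]
gripper_width: 0.4
```

```bash
python3 -m inch '[[0,0,0.1,0,0,0,0],[0,0,0.2,0,0,0,0],[0,0,0.2,0,0,0,0],[0,0,0.2,0,0,0,0]]'; python3 look.py m9 '[595,95,70]'
```

```text
clock: 8.2
position: [594.6, 94.4, 49.7]
ee_rot: [-0.123, -0.696, 0.696, 0.123]
contact_force: [0.1, -0.2, -0.5]
gripper_width: -0.2
8.2 [594.57  94.38  49.71] [ 0.12 -0.17 -0.48] -0.24929636099543112
```

View pics/m9.png

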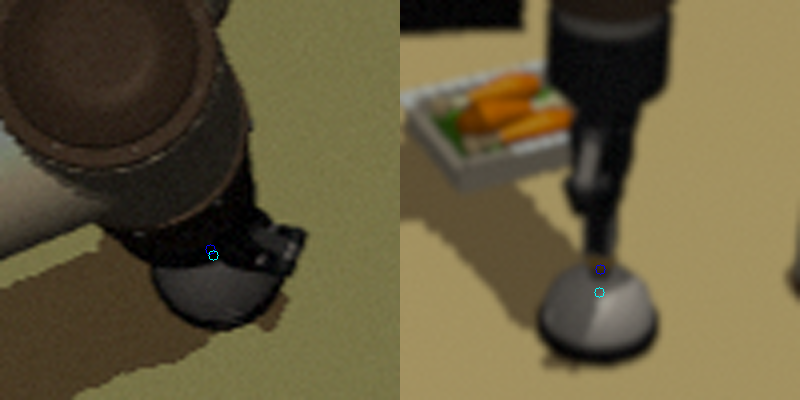

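```bash
python3 -m inch '[[0,0,0.1,0,0,0,0],[0,0,0.2,0,0,0,0],[0,0,0.2,0,0,0,0],[0,0,0.2,0,0,0,0]]'
```

```text
clock: 8.63
position: [594.8, 94.4, 48.1]
ee_rot: [0.123, 0.696, -0.696, -0.123]
contact_force: [0.5, -0.1, 2.1]
gripper_width: -0.0
```

```bash
python3 - <<'E'
from h import *
np.set_printoptions(precision=2,suppress=True)
n='side'
im=arm.get_image(n);s=arm.read_state();print(s['contact_force'],s['position'])
x,y=map(int,proj(n,[595,95,55]))
cv2.imwrite('pics/z1.png',cv2.resize(np.ascontiguousarray(im[y-30:y+20,x-30:x+30,::-1]),(720,600),interpolation=cv2.INTER_CUBIC))
K=cam(n)
print([proj(n,[595,95,z])-[x-30,y-30] for z in(46,62,80)])
E
```

```text
[-0.43 -0.37  2.  ] [594.77  94.44  48.05]
[array([30.73, 32.84]), array([30.95, 27.9 ]), array([31.21, 22.23])]
```

View pics/z1.png

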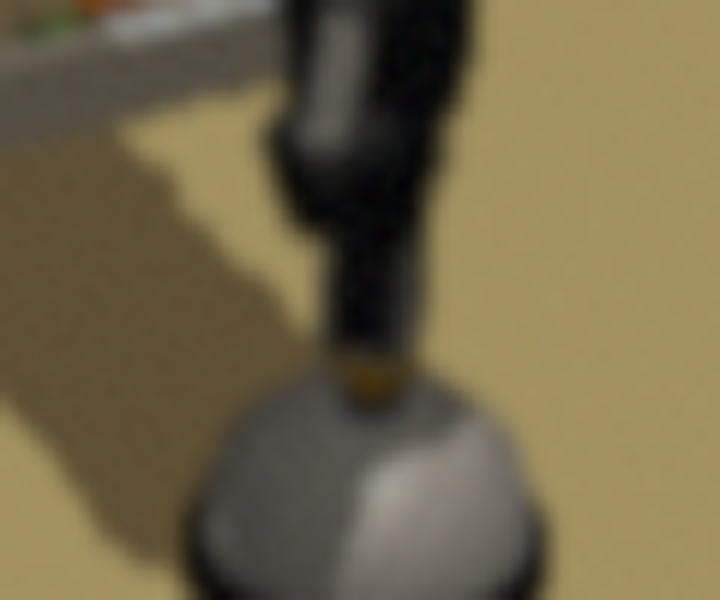

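Contact: 2.1 N with TCP z at 48, and the picture shows the tips on the brass plunger. So the real fingertips sit about 13 mm above the TCP reading, not 19 mm below it. Now I'll press.

```bash
python3 -m inch '[[0,0,0.1,0,0,0,0],[0,0,0.2,0,0,0,0],[0,0,0.3,0,0,0,0],[0,0,0.4,0,0,0,0],[0,0,0.45,0,0,0,0],[0,0,0.45,0,0,0,0],[0,0,0.45,0,0,0,0]]'
```

```text
clock: 9.27
position: [594.8, 94.5, 43.5]
ee_rot: [0.123, 0.696, -0.696, -0.123]
contact_force: [-0.8, 0.1, 3.9]
gripper_width: 0.0
```

```bash
python3 -m inch '[[0,0,0.1,0,0,0,0],[0,0,0.15,0,0,0,0],[0,0,0.15,0,0,0,0],[0,0,0.15,0,0,0,0]]'; python3 look.py m10 '[595,95,60]'
```

```text
clock: 9.6
position: [594.8, 94.4, 42.6]
ee_rot: [0.123, 0.696, -0.696, -0.123]
contact_force: [-2.1, 0.7, 7.6]
gripper_width: -0.3
9.6 [594.79  94.44  42.57] [-2.12  0.7   7.59] -0.31817827558475764
```

View pics/m10.png

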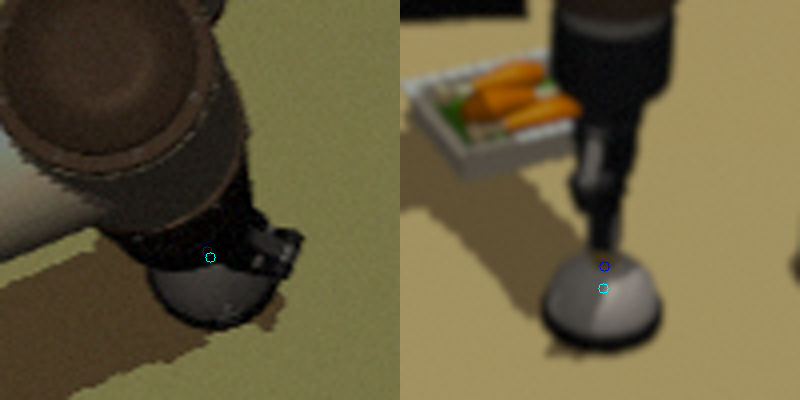

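The force is 7.6 N and the plunger has bottomed out. With the tip at 56 and TCP at 42.6, the tip offset is +13.4 mm. Going straight up now.

```bash
python3 -m inch '[[0,0,-0.5,0,0,0,0],[0,0,-1.5,0,0,0,0],[0,0,-3.5,0,0,0,0],[0,0,-6.5,0,0,0,0],[0,0,-10,0,0,0,0],[0,0,-13.5,0,0,0,0],[0,0,-16,0,0,0,0],[0,0,-17,0,0,0,0],[0,0,-17,0,0,0,0],[0,0,-17,0,0,0,0]]'; python3 look.py m11 '[595,95,60]'; python3 - <<'E'
from h import *
np.set_printoptions(precision=3,suppress=True)
shift((616.5,-341.5,215),(616.5,-341.5,55))
E
```

```text
clock: 10.53
position: [593.8, 94.3, 211.0]
ee_rot: [0.123, 0.696, -0.696, -0.124]
contact_force: [-0.3, -0.5, -0.0]
gripper_width: 0.2
10.5333 [593.82  94.35 210.95] [-0.29 -0.5  -0.03] 0.1768367512412007
10.63 [593.257  94.067 209.32 ] [ 0.083 -0.72  -0.612] -0.017885506900693102
[[-0.939 -0.005 -0.344]
 [ 0.344 -0.001 -0.939]
 [ 0.004 -1.     0.003]]
(616.5, -341.5, 215) cm [-17.164  -0.53   40.1  ]
(616.5, -341.5, 55) cm [-17.227  15.47   40.058]
```

View pics/m11.png

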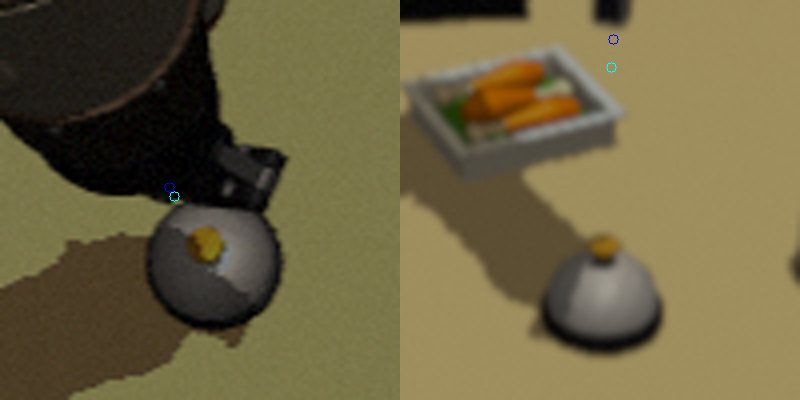

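The plunger is back up in both views. Next, travel high over the row to the ribs.

```bash
python3 -m inch '[[0,-0.8,-0.5,2,0,0,0],[0,-2.1,-0.5,5,0,0,0],[0,-3.4,-0.5,8,0,0,0],[0,-4.7,-0.5,11,0,0,0],[0,-6,-0.5,14,0,0,0],[0,-7.3,-0.5,17,0,0,0],[0,-8.6,-0.5,20,0,0,0],[0,-9.9,-0.5,23,0,0,0],[0,-11.2,-0.5,26,0,0,0],[0,-12.4,-0.5,29,0,0,0],[0,-13.7,-0.5,32,0,0,0],[0,-15,-0.5,35,0,0,0],[0,-16.2,-0.5,38,0,0,0],[0,-17,-0.5,39.6,0,0,0],[0,-17.2,-0.5,40.1,0,0,0],[0,-17.2,-0.5,40.1,0,0,0],[0,-17.2,-0.5,40.1,0,0,0],[0,-17.2,-0.5,40.1,0,0,0]]'; python3 - <<'E'
from h import *
np.set_printoptions(precision=3,suppress=True)
shift((616.5,-341.5,110),(616.5,-341.5,72))
E
```

```text
clock: 12.13
position: [618.3, -340.0, 216.1]
ee_rot: [0.122, 0.697, -0.696, -0.123]
contact_force: [-0.5, 0.8, 0.1]
gripper_width: 0.3
12.13 [ 618.253 -339.984  216.115] [-0.514  0.847  0.053] 0.25948037844782496
[[-0.94  -0.001 -0.342]
 [ 0.342  0.001 -0.94 ]
 [ 0.001 -1.    -0.   ]]
(616.5, -341.5, 110) cm [ 0.097 10.612  0.205]
(616.5, -341.5, 72) cm [ 0.091 14.412  0.206]
```

```bash
python3 -m inch '[[0,0.1,2,0.2,0,0,0],[0,0.1,5,0.2,0,0,0],[0,0.1,8,0.2,0,0,0],[0,0.1,10,0.2,0,0,0],[0,0.1,11.3,0.2,0,0,0],[0,0.1,12,0.2,0,0,0],[0,0.1,12,0.2,0,0,0],[0,0.1,12,0.2,0,0,0],[0,0.1,12,0.2,0,0,0]]'; python3 look.py m12 '[616,-341,60]'; python3 - <<'E'
from h import *
np.set_printoptions(precision=3,suppress=True)
shift((616.5,-341.5,72))
E
```

```text
clock: 12.88
position: [617.8, -342.7, 98.6]
ee_rot: [-0.124, -0.696, 0.697, 0.122]
contact_force: [-0.0, -0.7, 0.9]
gripper_width: -0.1
12.8833 [ 617.8  -342.7    98.62] [-0.04 -0.7   0.93] -0.1306706048057118
12.98 [ 617.585 -342.907   98.531] [ 0.719 -0.952  1.556] 0.20040363908468994
[[-0.939  0.003 -0.343]
 [ 0.343 -0.001 -0.939]
 [-0.003 -1.    -0.   ]]
(616.5, -341.5, 72) cm [ 0.158  2.653 -0.095]
```

View pics/m12.png

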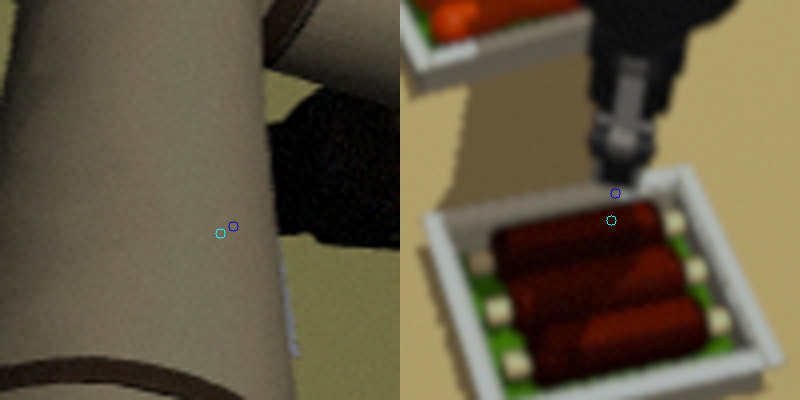

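```bash
python3 -m inch '[[0,0.15,0.6,-0.1,0,0,0],[0,0.15,1.2,-0.1,0,0,0],[0,0.15,1.8,-0.1,0,0,0],[0,0.15,2.3,-0.1,0,0,0],[0,0.15,2.6,-0.1,0,0,0],[0,0.15,2.6,-0.1,0,0,0],[0,0.15,2.6,-0.1,0,0,0],[0,0.15,2.6,-0.1,0,0,0]]'; python3 look.py m13 '[616,-341,60]'; python3 - <<'E'
from h import *
np.set_printoptions(precision=3,suppress=True)
shift((616.5,-341.5,72))
E
```

```text
clock: 13.65
position: [615.9, -341.5, 71.0]
ee_rot: [-0.124, -0.696, 0.696, 0.123]
contact_force: [-0.1, 0.3, -0.6]
gripper_width: -0.1
13.65 [ 615.85 -341.55   70.97] [-0.11  0.34 -0.57] -0.09148281644118338
13.75 [ 615.901 -341.504   71.202] [-0.694  0.563  0.464] -0.02461723925378546
[[-0.939  0.001 -0.344]
 [ 0.344 -0.    -0.939]
 [-0.001 -1.     0.   ]]
(616.5, -341.5, 72) cm [-0.056 -0.08  -0.021]
```

View pics/m13.png

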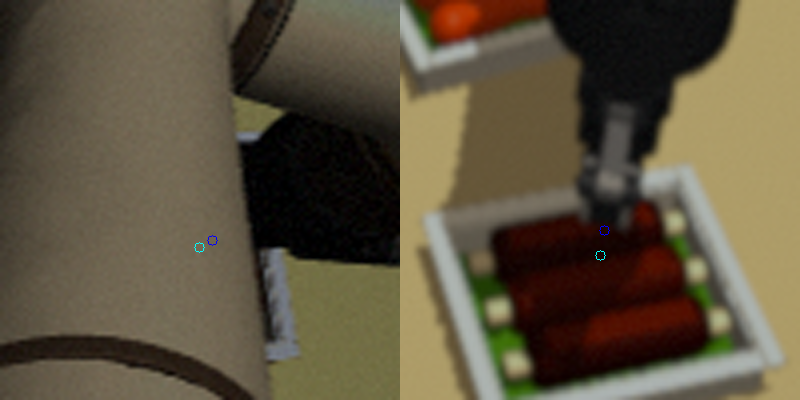

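The side view shows the tips over the middle of the ribs (about (605,225) in the crop). By the bell calibration that is a tip height of about 84 mm, 44 mm above the meat. By the nominal geometry it is 52 mm, 12 mm above. Both fall inside 1 to 5 cm, so I'll hold here.

```bash
for i in 1; do python3 -m inch '[[0,0,0,0,0,0,0],[0,0,0,0,0,0,0],[0,0,0,0,0,0,0],[0,0,0,0,0,0,0],[0,0,0,0,0,0,0],[0,0,0,0,0,0,0],[0,0,0,0,0,0,0],[0,0,0,0,0,0,0],[0,0,0,0,0,0,0],[0,0,0,0,0,0,0],[0,0,0,0,0,0,0],[0,0,0,0,0,0,0],[0,0,0,0,0,0,0],[0,0,0,0,0,0,0],[0,0,0,0,0,0,0],[0,0,0,0,0,0,0],[0,0,0,0,0,0,0],[0,0,0,0,0,0,0],[0,0,0,0,0,0,0],[0,0,0,0,0,0,0]]'; done
python3 -m inch '[[0,0,0,0,0,0,0],[0,0,0,0,0,0,0],[0,0,0,0,0,0,0],[0,0,0,0,0,0,0],[0,0,0,0,0,0,0],[0,0,0,0,0,0,0],[0,0,0,0,0,0,0],[0,0,0,0,0,0,0],[0,0,0,0,0,0,0],[0,0,0,0,0,0,0],[0,0,0,0,0,0,0],[0,0,0,0,0,0,0],[0,0,0,0,0,0,0],[0,0,0,0,0,0,0],[0,0,0,0,0,0,0],[0,0,0,0,0,0,0],[0,0,0,0,0,0,0],[0,0,0,0,0,0,0],[0,0,0,0,0,0,0],[0,0,0,0,0,0,0]]'
python3 - <<'E'
from h import *
s=arm.read_state();print(s['clock'],s['position'],s['contact_force'])
cv2.imwrite('pics/final.png',np.ascontiguousarray(arm.get_image('side')[:,:,::-1]))
E
```

```text
clock: 15.42
position: [615.6, -341.4, 70.8]
ee_rot: [0.123, 0.696, -0.696, -0.123]
contact_force: [0.4, -0.0, 0.4]
gripper_width: -0.3
clock: 17.08
position: [615.7, -341.4, 70.8]
ee_rot: [-0.123, -0.696, 0.696, 0.123]
contact_force: [0.5, -0.3, 1.3]
gripper_width: -0.0
17.0833 [ 615.68361867 -341.38350259   70.83264046] [ 0.4838326  -0.30550537  1.31547173]
```

View pics/final.png

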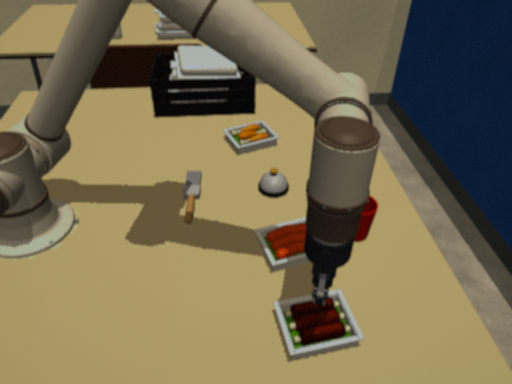

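The final view shows the arm pointing at the ribs (tip about (320,297)), the bell plunger up at (273,170), and nothing in view displaced. The jar is hidden behind the wrist.

```bash
python3 -c "
from bench import arm
print(arm.job_done())"
```

```text
the job is handed in; nothing more can be done
None
```

I rang the bell, then pointed the shut fingertips down at the middle of the ribs and held there for over 3 s. I handed the job in at about 17 s with the arm still pointing.

- **Bell:** The plunger was pressed until it bottomed out, at 7.6 N. Both pictures taken after I lifted off show it back up.
- **Pointing:** The TCP was within about 1 mm of the measured tray centre, (616.5, −341.5). The force readings while holding were about 1 N or less, which I take as noise with no contact.
- **Surroundings:** The trays, cup and brush look unmoved in the last side picture. The arm hid the sauce jar in that picture, but it never came near the jar.

**Disagreement:** The fingertips touched the bell about 32 mm higher than the given tool geometry predicts. Going by the bell contact, the tips were about 44 mm above the meat at the end; by the given geometry it was about 12 mm. I chose a height where both figures fall inside 1 to 5 cm. The last pictures agreed better with the higher figure.

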